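# Unpile the primed prop gears into their drying trays

## Task

The freshly primed stage-prop gears are piled up on one another: take the pile apart and set each gear, hub up, flat on the floor of the empty round drying tray of its own size (the tray just a little wider than the gear). The primer chips, so set the gears down rather than drop them and do not tip them over, and leave the tin and the sanding block where they are.

Things in the scene. Friction and masses are not known exactly. Their poses are not given: they have to be found in the camera images.
- gear_largest: Loose prop gear, 136 mm across its 20 square teeth: disc 18 mm thick (brown cardboard, the upper part of the rim and teeth primed white) and on its centre a brown hub to grip, 36 mm diameter, 26 mm high, flat on top; 44 mm high in all, about 130 g. Starts at the bottom of the pile, standing on the bench. Origin: centre of the underside; z up.
- gear_second: Loose prop gear, 108 mm across its 16 square teeth: disc 18 mm thick (brown cardboard, the upper part of the rim and teeth primed white) and on its centre a brown hub to grip, 36 mm diameter, 26 mm high, flat on top; 44 mm high in all, about 90 g. Starts second from the bottom, flat on the hub of the gear below, up to 8 mm off-centre. Origin: centre of the underside; z up.
- gear_third: Loose prop gear, 82 mm across its 12 square teeth: disc 18 mm thick (brown cardboard, the upper part of the rim and teeth primed white) and on its centre a brown hub to grip, 36 mm diameter, 26 mm high, flat on top; 44 mm high in all, about 60 g. Starts third from the bottom, flat on the hub of the gear below, up to 8 mm off-centre. Origin: centre of the underside; z up.
- gear_smallest: Loose prop gear, 58 mm across its 9 square teeth: disc 18 mm thick (brown cardboard, the upper part of the rim and teeth primed white) and on its centre a brown hub to grip, 36 mm diameter, 26 mm high, flat on top; 44 mm high in all, about 40 g. Starts on top of the pile, flat on the hub of the gear below, up to 8 mm off-centre. Origin: centre of the underside; z up.
- tray_largest: Fixed round shallow wooden drying tray for the 136 mm gear: outside diameter 164 mm, inside 154 mm, wall 5 mm, rim 14 mm above the bench, inner floor 4 mm above the bench. It is empty at the start. Origin: centre of the underside, on the bench; z up.
- tray_second: Fixed round shallow wooden drying tray for the 108 mm gear: outside diameter 136 mm, inside 126 mm, wall 5 mm, rim 14 mm above the bench, inner floor 4 mm above the bench. It is empty at the start. Origin: centre of the underside, on the bench; z up.
- tray_third: Fixed round shallow wooden drying tray for the 82 mm gear: outside diameter 110 mm, inside 100 mm, wall 5 mm, rim 14 mm above the bench, inner floor 4 mm above the bench. It is empty at the start. Origin: centre of the underside, on the bench; z up.
- tray_smallest: Fixed round shallow wooden drying tray for the 58 mm gear: outside diameter 86 mm, inside 76 mm, wall 5 mm, rim 14 mm above the bench, inner floor 4 mm above the bench. It is empty at the start. Origin: centre of the underside, on the bench; z up.
- tin: Loose closed tin standing on the bench, 52 mm diameter, 75 mm high; not part of the job, leave alone. Origin: centre of the underside.
- sanding_block: Loose wooden sanding block lying on the bench, 70 x 45 x 22 mm; not part of the job, leave alone. Origin: centre of the underside, x along its length.
Mind the look-alikes: they are no part of the job. Leave any orange or red look-alike of the tray_largest alone. Leave any blue look-alike of the gear_second alone.

How it is judged:
At the end, for the whole second after the job is handed in: Each of the four gears lies hub up (within 3.4 degrees of level) and at rest on the floor of the tray of its own size (centres within 12 mm, underside within 4 mm of the tray floor), released; the tin and the sanding block are within 20 mm of where they were (horizontal distance between gear_largest and tray_largest below 0.012 m and z of gear_largest in the frame of tray_largest between 0 and 0.008 m and angle between each of gear_largest, gear_second, gear_third, gear_smallest's own z axis and vertical below 0.06 rad and linear speed of each of gear_largest, gear_second, gear_third, gear_smallest below 0.02 m/s and angular speed of each of gear_largest, gear_second, gear_third, gear_smallest below 0.2 rad/s and horizontal distance between gear_second and tray_second below 0.012 m and z of gear_second in the frame of tray_second between 0 and 0.008 m and horizontal distance between gear_third and tray_third below 0.012 m and z of gear_third in the frame of tray_third between 0 and 0.008 m and horizontal distance between gear_smallest and tray_smallest below 0.012 m and z of gear_smallest in the frame of tray_smallest between 0 and 0.008 m and distance of each of tin, sanding_block from where it was at the start of the episode below 0.02 m); the robot touches nothing.
It fails at once if a gear is dropped (falls free from more than about 35 mm) ((linear speed of gear_largest above 0.85 m/s and contact force between gear_largest and the fingers below 0.01 N) or (linear speed of gear_second above 0.85 m/s and contact force between gear_second and the fingers below 0.01 N) or (linear speed of gear_third above 0.85 m/s and contact force between gear_third and the fingers below 0.01 N) or (linear speed of gear_smallest above 0.85 m/s and contact force between gear_smallest and the fingers below 0.01 N)).
It fails at once if a gear is tipped by more than 35 degrees (angle between any of gear_largest, gear_second, gear_third, gear_smallest's own z axis and vertical above 0.61 rad).
It fails at once if the tin or the sanding block is moved by more than 20 mm (distance of any of tin, sanding_block from where it was at the start of the episode above 0.02 m).
It also fails if it takes over 133 s, if anything falls off the work surface, if the arm or the gripper's body presses on something with over 40 N, if the wrist force passes 120 N, or if a joint passes its speed limit or range.

## Robot

A 6-joint arm with a two-finger parallel gripper is mounted at the origin on the work surface. World frame = base frame: x ahead of the robot, y to its left, z up, the work surface at z = 0. Lengths are in m, angles in rad, forces in N, time in s.
With the tool pointing down it reaches from about 0.225 to 0.875 m from the base axis. Payload 3.4 kg.
Tool frame: the origin (TCP) lies between the finger pads; the fingertips stand 22 mm ahead of it and the grasp point (between the pads) lies 3 mm ahead of it (manip.finger_overhang is the distance from the TCP to the fingertips, in m); z points along the fingers, y is the line along which they close (so a half turn about z gives the same grasp; the last joint's range is limited). The gripper opens to 85 mm and grips with 20 to 120 N. Pads are 22 mm wide; open, the fingers measure 114 mm over their backs; the gripper's body (76 mm by 85 mm) begins 54 mm behind the grasp point. The pads swing forward as they close: fully open they stand 13 mm farther back than shut.
Start: joints at [-1.379, 0.276, 1.505, -0, 1.361, -0.121], TCP at [0.177, -0.547, 0.253] pointing down, gripper open.
Joint ranges: [-2.89, 2.89], [-0.75, 2.08], [0.22, 2.7], [-1.18, 4.32], [0.11, 2.71], [-2.7, 2.7]. Speed limits (rad/s): [2.57, 2.57, 3.14, 3.14, 3.14, 3.14].

## Interface

Orientations are given as a unit quaternion [w, x, y, z].
In Python, from rig import get_state, eyes, order, manip gives the robot as it stands.
- The arm moves only by the tool drive_tool, never from a script. Its argument "rows" is a list of rows, each a list of 4 numbers: the shift along the tool's x, y, z in units of 25 mm (1.0 is 25 mm), then the turn about the tool's z in units of 6 degrees (1.0 is 6 degrees). A call has exactly 8 rows; each row is the pose to reach, as a shift and turn from the pose commanded when the call began, along the tool's axes at that moment; what a row does not reach only later rows make up. A row lasts 1/12 s, in which the tool goes at most 41.7 mm and 7.16 degrees, less where a joint would pass 70% of its speed; a pose out of reach is approached as far as the arm can. A call with a gripper value outside its range is refused whole. "grip" is the finger opening in mm, from 0 to 85.4, set as the call begins (left out, the last holds). The fingers move at their own pace and stop on an object; "newtons" is the grip in N (left out, the last holds). Time passes only in rows, so rows that repeat a pose let the fingers close, or fill a call up. It gives the time, the measured TCP pose, the force, the opening and the grip force at its end, in the units of the state.
- get_state(): the state, without advancing time (a new reading comes with each control period).
- eyes.get_image(name): name is "side" or "top" or "wrist"; returns (picture, depth): 480x640x3 uint8, red, green, blue; 480x640 float32, m along the optical axis (not along the pixel's ray), 0 where there is no reading.
- eyes.camera_info(name): a dict with "fx", "fy", "cx", "cy" (pixels), "dist" ([k1, k2, p1, p2, k3] as OpenCV has them; the pictures are not rectified), "R" (3x3) and "t" (3): a world point X has camera coordinates R X + t. Camera axes: x right, y down, z forward; pixel columns grow to the right and rows downward; lengths in m; the calibration is good to about 2 mm. A picture is of the moment at which its call begins: read the wrist's pose just before it. camera_info takes no time and is no camera call; for the wrist camera it gives the pose at the moment of the call.
- order.sign_off(): hands the job in; it is judged then, once.
The state is a dict: "clock": time; "qpos": joint angles; "qd": joint speeds; "effort": joint torques, N m; "position": TCP position; "ee_rot": TCP orientation; "contact_force": force on the tool from outside, world axes, zero at the start; "moment": the same for the moment, N m; "width": finger opening in m; "gripper_force": force on a finger pad.
Only numpy, scipy, OpenCV 4.12 (cv2) and the standard library are available. Lean on these libraries where they do the work, as an engineer would, in place of code of your own. Each camera call takes 0.05 s, during which the arm holds its last target. There are 200 camera calls.

## Working session

There is one attempt and no reset: what is moved stays moved. The work goes in short steps, Python scripts to look and compute and a tool call to move; the robot and the scene stay as the last step left them, time stands still between calls to the robot, and variables do not carry over. Pictures are saved under pics/ and viewed, at most 14 in all, crops included, and the job is handed in when it is done.

Besides the shell and the picture viewer there is one more tool, called as name(argument=value, ...), one argument or row to a line, values as JSON. drive_tool: Moves the arm, as the interface text tells. Its arguments: {"type":"object","properties":{"rows":{"type":"array","items":{"type":"array","items":{"type":"number"}}},"grip":{"type":"number"},"newtons":{"type":"number"}},"required":["rows"]}

```bash
mkdir -p pics; ls; python3 - <<'E'
from rig import get_state, eyes, order, manip
import cv2,numpy as np
s=get_state();print(s)
for n in("top","side"):
    p,d=eyes.get_image(n);c=eyes.camera_info(n);print(n,c)
    cv2.imwrite(f"pics/{n}0.png",p[:,:,::-1]);np.savez(f"{n}0.npz",p=p,d=d,**{k:np.array(v) for k,v in c.items()})
E
```

```text
pics
{'clock': 0.0, 'qpos': array([-1.37903507e+00,  2.76638785e-01,  1.50612339e+00, -4.83239780e-06,
        1.36068004e+00, -1.20968685e-01]), 'qd': array([-0.0003822 , -0.00063682, -0.00097481, -0.00043985,  0.00074567,
        0.00044058]), 'effort': array([-5.56983468e-04, -4.16769683e+01, -2.45803249e+01, -1.65420365e-04,
        1.12573474e-02, -1.82253125e-06]), 'position': array([ 0.17682274, -0.5466405 ,  0.25241857]), 'ee_rot': array([-9.24114470e-04,  9.87799385e-01,  1.55728995e-01, -3.50879596e-05]), 'contact_force': array([ 0.0525725 ,  0.04370933, -0.20794599]), 'moment': array([-0.00066501,  0.0291424 , -0.01687193]), 'gripper_force': 0.0, 'width': 0.0852223224420951}
top {'fx': 477.60955541706636, 'fy': 477.60955541706636, 'cx': 325.6165657072481, 'cy': 240.0678419737003, 'dist': array([-0.06914433,  0.        ,  0.        ,  0.        ,  0.        ]), 'R': array([[-0.00598155, -0.99955621, -0.02918209],
       [-0.98825242,  0.01036553, -0.15247856],
       [ 0.15271338,  0.02792721, -0.98787585]]), 't': array([-0.05104989,  0.57038452,  1.27091245])}
side {'fx': 598.9003551167472, 'fy': 598.9003551167472, 'cx': 316.87636951630395, 'cy': 240.9476020218099, 'dist': array([-0.19550675,  0.        ,  0.        ,  0.        ,  0.        ]), 'R': array([[-0.86371516, -0.50395836, -0.00470013],
       [-0.29727528,  0.51697538, -0.80272279],
       [ 0.40696871, -0.69192661, -0.59633383]]), 't': array([0.42337702, 0.29608536, 1.17911616])}
```

View pics/top0.png

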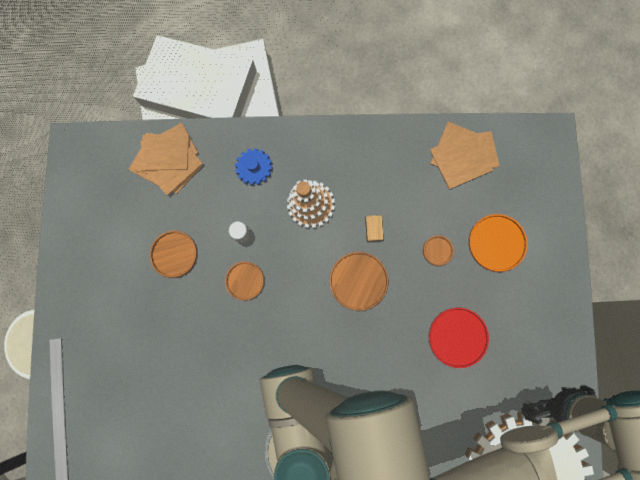

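View pics/side0.png

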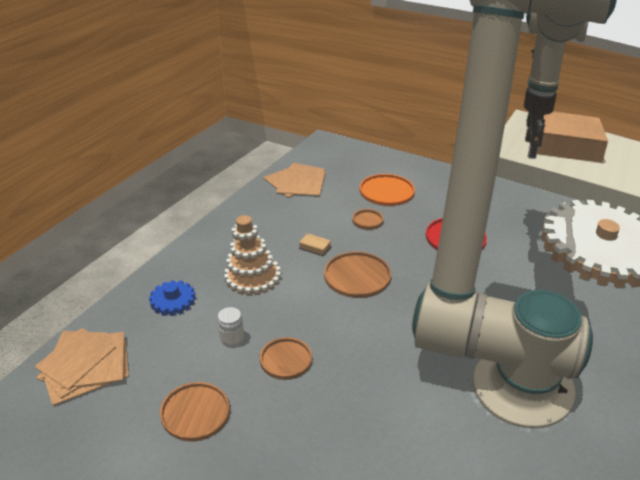

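```bash
cat > h.py <<'E'
import numpy as np,cv2
def K(c): return np.array([[c['fx'],0,c['cx']],[0,c['fy'],c['cy']],[0,0,1.]])
def px2w(c,uv,z):
    n=cv2.undistortPoints(np.float64(uv).reshape(-1,1,2),K(c),np.array(c['dist'])).reshape(-1,2)
    R=np.array(c['R']);C=-R.T@np.array(c['t']);d=np.c_[n,np.ones(len(n))]@R
    return C+d*((z-C[2])/d[:,2])[:,None]
def w2px(c,X):
    R=np.array(c['R']);return cv2.projectPoints(np.float64(X).reshape(-1,3),cv2.Rodrigues(R)[0],np.array(c['t']),K(c),np.array(c['dist']))[0].reshape(-1,2)
def circ(P):
    (x,y),r=cv2.minEnclosingCircle(np.float32(P[:,:2]*1000)); 
    A=np.c_[2*P[:,:2],np.ones(len(P))];s=np.linalg.lstsq(A,(P[:,:2]**2).sum(1),rcond=None)[0]
    return s[:2],np.sqrt(s[2]+s[0]**2+s[1]**2)
def brown(p):
    h=cv2.cvtColor(p,cv2.COLOR_RGB2HSV);return cv2.inRange(h,(5,60,60),(20,230,255))
E
python3 - <<'E'
from h import *
from rig import manip
print({k:getattr(manip,k) for k in dir(manip) if k[0]!='_'})
for n in("top","side"):
    c=dict(np.load(n+"0.npz"));c['fx'],c['fy'],c['cx'],c['cy']=[float(c[k]) for k in('fx','fy','cx','cy')]
    R=c['R'];print(n,'cam at',-R.T@c['t'])
    cs,_=cv2.findContours(brown(c['p']),cv2.RETR_EXTERNAL,cv2.CHAIN_APPROX_NONE)
    for k in cs:
        if cv2.contourArea(k)<60: continue
        P=px2w(c,k.reshape(-1,2)+0.,.014)
        if P[0,0]<0.1 or P[0,0]>.9: continue
        m,r=circ(P);e=np.abs(np.hypot(*(P[:,:2]-m).T)-r).mean();print(np.round(k.reshape(-1,2).mean(0)),m.round(4),'r',r.round(4),'e',e.round(4))
E
```

```text
{'MotionError': <class 'rig.MotionError'>, 'finger_overhang': 0.022}
top cam at [ 0.36929318 -0.09243261  1.34098538]
[244. 280.] [0.4631 0.1743] r 0.0544 e 0.0007
[359. 281.] [ 0.4601 -0.1453] r 0.081 e 0.0007
[438. 250.] [ 0.5431 -0.3692] r 0.0425 e 0.0006
[173. 254.] [0.5401 0.3807] r 0.0677 e 0.0007
[374. 228.] [ 0.6081 -0.1923] r 0.0329 e 0.0055
[498. 242.] [ 0.5632 -0.5386] r 0.0821 e 0.0008
[312. 204.] [ 0.6737 -0.0185] r 0.0432 e 0.0135
[303. 189.] [0.7221 0.0079] r 0.0222 e 0.0009
side cam at [-0.02616737  0.87615739  0.94281125]
[194. 411.] [0.5378 0.3858] r 0.0691 e 0.0012
[285. 358.] [0.4608 0.1799] r 0.0565 e 0.0013
[253. 277.] [ 0.6765 -0.0079] r 0.0456 e 0.0117
[357. 274.] [ 0.4578 -0.1381] r 0.084 e 0.0017
[249. 261.] [ 0.7145 -0.048 ] r 0.037 e 0.0087
[247. 244.] [ 0.7566 -0.0992] r 0.033 e 0.0031
[315. 244.] [ 0.607  -0.1889] r 0.0386 e 0.004
[243. 224.] [ 0.8203 -0.1695] r 0.0342 e 0.0073
[368. 218.] [ 0.5401 -0.3608] r 0.0461 e 0.0019
[387. 189.] [ 0.5603 -0.5296] r 0.0876 e 0.0025
[297. 180.] [ 0.8151 -0.4437] r 0.0906 e 0.0069
[592. 105.] [ 0.2273 -1.7292] r 0.5523 e 0.1548
[520.  77.] [ 0.5891 -1.7816] r 0.4213 e 0.1484
```

drive_tool(
  rows=[
    [1.5,-0.8,-0.2,0.5],
    [3,-1.6,-0.4,1],
    [4.4,-2.4,-0.6,1.5],
    [5.8,-3.2,-0.8,2],
    [7.2,-4,-1,2.5],
    [8.6,-4.8,-1,3],
    [10,-5.6,-1,3],
    [11.2,-6.4,-1,3],
  ],
  grip=60,
)

```text
clock: 0.77
position: [0.3954, -0.3067, 0.2782]
ee_rot: [-0.0, 1.0, -0.001, 0.0]
contact_force: [0.4, 0.1, 0.0]
width: 0.0601
gripper_force: 0.0
```

drive_tool(
  rows=[
    [1.1,-1.1,-0.1,0],
    [2.2,-2.2,-0.2,0],
    [3.3,-3.3,-0.3,0],
    [4.4,-4.5,-0.4,0],
    [5.4,-5.7,-0.5,0],
    [6.5,-6.9,-0.6,0],
    [7.6,-8.1,-0.7,0],
    [8.6,-9.2,-0.8,0],
  ],
)

```text
clock: 1.43
position: [0.6105, -0.0768, 0.2979]
ee_rot: [-0.0, 1.0, -0.0, -0.0]
contact_force: [1.3, -1.0, 0.2]
width: 0.0606
gripper_force: 0.0
```

drive_tool(
  rows=[
    [0.9,-0.9,0,0],
    [1.8,-1.9,0,0],
    [2.8,-2.9,0,0],
    [2.8,-2.9,0,0],
    [2.8,-2.9,0,0],
    [2.8,-2.9,0,0],
    [2.8,-2.9,0,0],
    [2.8,-2.9,0,0],
  ],
)

```text
clock: 2.1
position: [0.6787, -0.0077, 0.2986]
ee_rot: [0.0, 1.0, -0.001, -0.0]
contact_force: [0.5, -0.3, 0.4]
width: 0.06
gripper_force: 0.0
```

```bash
python3 - <<'E'
from h import *
from rig import get_state, eyes
s=get_state();print(s['position'],s['ee_rot'],s['clock'])
c=eyes.camera_info('wrist');p,d=eyes.get_image('wrist');print(-c['R'].T@c['t'],c['R'])
cv2.imwrite('pics/w1.png',p[:,:,::-1]);print(w2px(c,[[.681,-.004,.176]]))
np.savez('w1.npz',p=p,d=d,**c)
E
```

```text
[ 0.67874263 -0.00773665  0.29855932] [ 2.13312048e-04  9.99998985e-01 -1.40400778e-03 -1.16668810e-04] 2.1
[ 0.7638003  -0.0083712   0.41997451] [[-3.68549135e-03 -9.99993155e-01  3.27600115e-04]
 [-9.44529558e-01  3.58866619e-03  3.28406815e-01]
 [-3.28405742e-01  9.00912483e-04 -9.44536318e-01]]
[[314.83978053 232.17841084]]
```

View pics/w1.png

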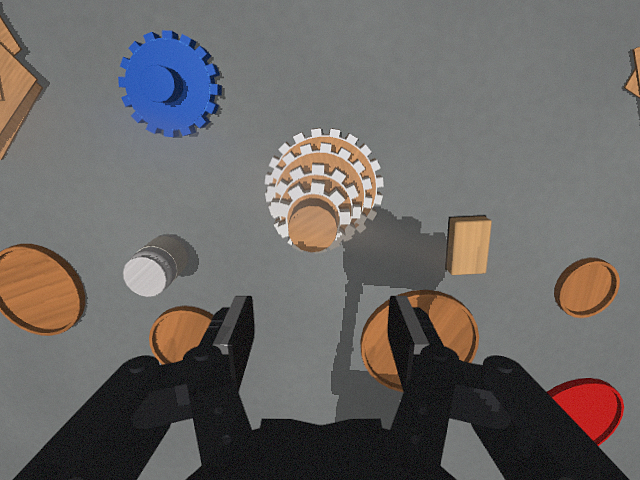

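```bash
cat >> h.py <<'E'
def cloud(c,d):
    v,u=np.nonzero(d>0);n=cv2.undistortPoints(np.float64(np.c_[u,v]).reshape(-1,1,2),K(c),np.array(c['dist'])).reshape(-1,2)
    return (np.c_[n,np.ones(len(n))]*d[v,u][:,None]-np.array(c['t']))@np.array(c['R']),np.c_[u,v]
def hub(c,d,zt,xy,rad=.04,tol=.006):
    P,uv=cloud(c,d);m=(abs(P[:,2]-zt)<tol)&(np.hypot(*(P[:,:2]-xy).T)<rad);Q=P[m]
    r=cv2.minEnclosingCircle(np.float32(uv[m]));X=px2w(c,[r[0]],zt)[0]
    return 'mean',Q.mean(0).round(4),'bbox mid',((Q.max(0)+Q.min(0))/2).round(4),'ext',np.ptp(Q,axis=0).round(4),'encl',r,X.round(4)
E
python3 - <<'E'
from h import *
for n in('w1','top0'):
    c=dict(np.load(n+".npz"));d=c['d']
    print(n,*hub(c,d,.176,(.683,-.004)))
E
```

```text
w1 mean [ 0.6849 -0.0021  0.1765] bbox mid [ 0.6838 -0.002   0.1746] ext [0.0356 0.035  0.0091] encl ((312.1666564941406, 227.1666717529297), 24.860811233520508) [ 0.6848 -0.0021  0.176 ]
top0 mean [ 0.6813 -0.0028  0.1767] bbox mid [ 0.6814 -0.0022  0.1761] ext [0.0349 0.033  0.0114] encl ((303.0, 188.5), 7.159010887145996) [ 0.6813 -0.0033  0.176 ]
```

drive_tool(
  rows=[
    [0.2,-0.2,1,0],
    [0.2,-0.2,2,0],
    [0.2,-0.2,3,0],
    [0.2,-0.2,3.8,0],
    [0.2,-0.2,4.4,0],
    [0.2,-0.2,4.8,0],
    [0.2,-0.2,4.94,0],
    [0.2,-0.2,4.94,0],
  ],
)

```text
clock: 2.82
position: [0.6841, -0.0021, 0.1744]
ee_rot: [0.0, 1.0, -0.001, -0.001]
contact_force: [-1.4, -0.2, 0.0]
width: 0.0602
gripper_force: 0.0
```

drive_tool(
  rows=[
    [0,0,0,0],
    [0,0,0,0],
    [0,0,0,0],
    [0,0,0,0],
    [0,0,0,0],
    [0,0,0,0],
    [0,0,0,0],
    [0,0,0,0],
  ],
  grip=30,
  newtons=40,
)

```text
clock: 3.48
position: [0.6855, -0.0017, 0.1765]
ee_rot: [0.0, 1.0, -0.001, 0.002]
contact_force: [0.9, 0.5, 5.9]
width: 0.0347
gripper_force: 40.3
```

drive_tool(
  rows=[
    [0,0,-0.2,0],
    [0,0,-0.6,0],
    [0,0,-1.2,0],
    [0,0,-1.8,0],
    [-0.5,1,-2,0],
    [-1,2.3,-2,0],
    [-1.5,3.8,-2,0],
    [-2,5.3,-2,0],
  ],
)

```text
clock: 4.15
position: [0.6338, -0.1347, 0.2255]
ee_rot: [0.0, 1.0, 0.0, 0.0]
contact_force: [0.3, -0.7, -0.4]
width: 0.0349
gripper_force: 39.9
```

drive_tool(
  rows=[
    [-0.6,1.5,0,0],
    [-1.2,3,0,0],
    [-1.8,4.5,0,0],
    [-2.4,6,0,0],
    [-3,7.4,0.5,0],
    [-3.4,8.5,1,0],
    [-3.7,9.2,1.5,0],
    [-3.7,9.4,2,0],
  ],
)

```text
clock: 4.82
position: [0.5397, -0.3725, 0.1746]
ee_rot: [0.001, 1.0, -0.003, -0.0]
contact_force: [0.5, -0.2, -0.4]
width: 0.0351
gripper_force: 40.0
```

```bash
cat > snap.py <<'E'
import sys
from h import *
from rig import get_state, eyes
def snap(n,name):
    s=get_state();print(s['position'].round(4),s['ee_rot'].round(3),s['clock'],s['width'],s['gripper_force'],s['contact_force'].round(1))
    c=eyes.camera_info(n);p,d=eyes.get_image(n)
    cv2.imwrite(f'pics/{name}.png',p[:,:,::-1]);np.savez(name+'.npz',p=p,d=d,**c);return c,p,d
E
python3 - <<'E'
from snap import *
c,p,d=snap('wrist','w2')
print(w2px(c,[[.543,-.369,.014]]))
snap('top','t2')
E
```

```text
[ 0.5397 -0.3725  0.1746] [ 0.001  1.    -0.003 -0.   ] 4.8167 0.03506951725154115 39.97028946876526 [ 0.5 -0.2 -0.4]
[[315.53993734 216.14522671]]
[ 0.5396 -0.3706  0.1715] [-0.001  1.    -0.002 -0.002] 4.8667 0.0347434223010499 39.95611310005188 [-0.9 -0.1 -1.5]
```

View pics/w2.png

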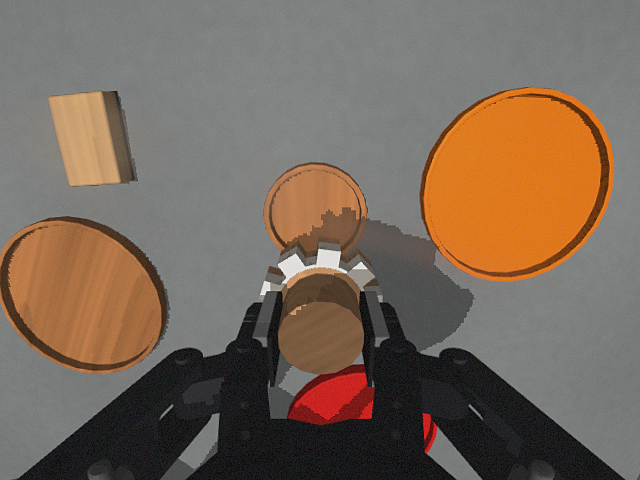

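```bash
python3 - <<'E'
from h import *
c=dict(np.load('w2.npz'));p=c['p'];d=c['d']
print(px2w(c,[[321,330],[321,338]],.174))
m=brown(p);cs,_=cv2.findContours(m,cv2.RETR_EXTERNAL,cv2.CHAIN_APPROX_NONE)
P=px2w(c,[[265,208],[367,210],[316,162],[280,176],[352,178],[340,168],[292,167],[268,230]],.014);print(circ(P))
print(*hub(c,d,.174,(.54,-.371)))
E
```

```text
[[ 0.54179227 -0.37303067  0.174     ]
 [ 0.53795197 -0.37300965  0.174     ]]
(array([ 0.54510196, -0.36904361]), np.float64(0.04210356454556645))
mean [ 0.5416 -0.3728  0.1744] bbox mid [ 0.5378 -0.3731  0.174 ] ext [0.0365 0.0621 0.012 ] encl ((320.5, 327.0), 79.50638580322266) [ 0.5432 -0.3728  0.174 ]
```

drive_tool(
  rows=[
    [0.2,-0.05,0.8,0],
    [0.2,-0.05,1.8,0],
    [0.2,-0.05,2.8,0],
    [0.2,-0.05,3.6,0],
    [0.2,-0.05,4.2,0],
    [0.2,-0.05,4.5,0],
    [0.2,-0.05,4.6,0],
    [0.2,-0.05,4.6,0],
  ],
)

```text
clock: 5.58
position: [0.5473, -0.3668, 0.0601]
ee_rot: [-0.0, 1.0, -0.0, 0.0]
contact_force: [0.6, -0.5, -0.4]
width: 0.0348
gripper_force: 40.0
```

drive_tool(
  rows=[
    [0,0,0,0],
    [0,0,0,0],
    [0,0,0,0],
    [0,0,0.05,0],
    [0,0,0.1,0],
    [0,0,0.15,0],
    [0,0,0.2,0],
    [0,0,0.2,0],
  ],
)

```text
clock: 6.25
position: [0.5463, -0.3676, 0.0544]
ee_rot: [-0.0, 1.0, -0.001, -0.0]
contact_force: [0.1, 0.4, -1.6]
width: 0.0346
gripper_force: 40.0
```

drive_tool(
  rows=[
    [-0.05,0.05,0.05,0],
    [-0.05,0.05,0.1,0],
    [-0.05,0.05,0.15,0],
    [-0.05,0.05,0.2,0],
    [-0.05,0.05,0.25,0],
    [-0.05,0.05,0.25,0],
    [-0.05,0.05,0.25,0],
    [-0.05,0.05,0.25,0],
  ],
)

```text
clock: 6.92
position: [0.5453, -0.3689, 0.0486]
ee_rot: [0.0, 1.0, -0.001, 0.0]
contact_force: [-0.1, 0.2, 0.7]
width: 0.0347
gripper_force: 39.9
```

drive_tool(
  rows=[
    [0,0,0.02,0],
    [0,0,0.02,0],
    [0,0,0.02,0],
    [0,0,0.02,0],
    [0,0,0.02,0],
    [0,0,0,0],
    [0,0,0,0],
    [0,0,0,0],
  ],
  grip=60,
)

```text
clock: 7.58
position: [0.5454, -0.369, 0.0486]
ee_rot: [0.0, 1.0, -0.001, 0.0]
contact_force: [0.0, -0.8, 0.2]
width: 0.0601
gripper_force: 0.0
```

drive_tool(
  rows=[
    [0,0,-0.3,0],
    [0,0,-1,0],
    [0,0,-2,0],
    [0,0,-3.2,0],
    [0,0,-4.5,0],
    [0,0,-5.8,0],
    [0.3,-0.5,-7,0],
    [1,-2,-7.5,0],
  ],
)

```text
clock: 8.25
position: [0.5701, -0.3256, 0.2415]
ee_rot: [0.004, 1.0, -0.003, 0.003]
contact_force: [1.4, -0.0, 0.2]
width: 0.0599
gripper_force: 0.0
```

drive_tool(
  rows=[
    [0.5,-1.5,0,0],
    [1.1,-3,0,0],
    [1.7,-4.5,0,0],
    [2.3,-6,0,0],
    [2.9,-7.5,0,0],
    [3.5,-9,0,0],
    [4.1,-10.5,0,0],
    [4.5,-12,0,0],
  ],
)

```text
clock: 8.92
position: [0.6837, -0.0185, 0.2363]
ee_rot: [0.0, 1.0, -0.001, 0.001]
contact_force: [0.6, -0.8, -0.3]
width: 0.06
gripper_force: 0.0
```

drive_tool(
  rows=[
    [0.1,-0.6,0,0],
    [0.1,-0.7,0,0],
    [0.1,-0.7,0,0],
    [0.1,-0.7,0,0],
    [0.1,-0.7,0,0],
    [0.1,-0.7,0,0],
    [0.1,-0.7,0,0],
    [0.1,-0.7,0,0],
  ],
)

```text
clock: 9.58
position: [0.685, -0.0042, 0.2357]
ee_rot: [0.0, 1.0, -0.001, -0.0]
contact_force: [0.4, 0.0, 0.5]
width: 0.0598
gripper_force: 0.0
```

```bash
python3 - <<'E'
from snap import *
c,p,d=snap('wrist','w3')
print(*hub(c,d,.132,(.684,-.004)))
c,p,d=snap('top','t3')
print(*hub(c,d,.048,(.543,-.369),tol=.008))
E
```

```text
[ 0.685  -0.0042  0.2357] [ 0.     1.    -0.001 -0.   ] 9.5833 0.059774023809163336 0.0 [0.4 0.  0.5]
mean [ 0.6805 -0.0034  0.1325] bbox mid [ 0.6794 -0.0034  0.1303] ext [0.0355 0.0356 0.0086] encl ((318.8870849609375, 250.51612854003906), 26.29352569580078) [ 0.6805 -0.0034  0.132 ]
[ 0.685  -0.0039  0.2357] [ 0.     1.    -0.001  0.   ] 9.6333 0.06002655152163197 0.0 [ 0.1 -0.1  0.4]
mean [ 0.5414 -0.3705  0.0487] bbox mid [ 0.5412 -0.3699  0.0478] ext [0.0333 0.0344 0.0144] encl ((441.1666564941406, 248.8333282470703), 6.637531280517578) [ 0.5417 -0.3707  0.048 ]
```

View pics/w3.png

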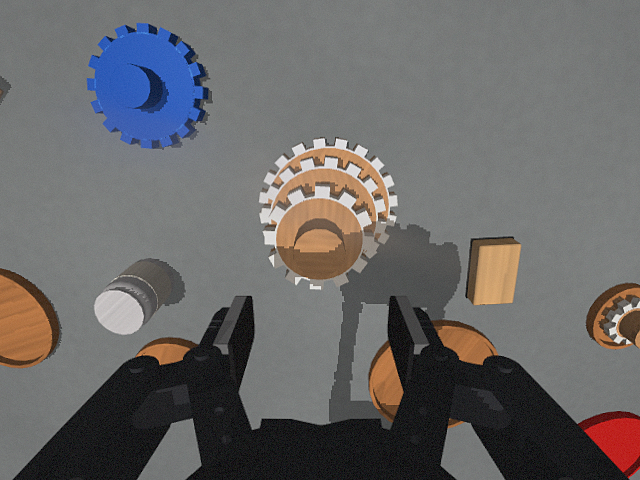

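View pics/t3.png

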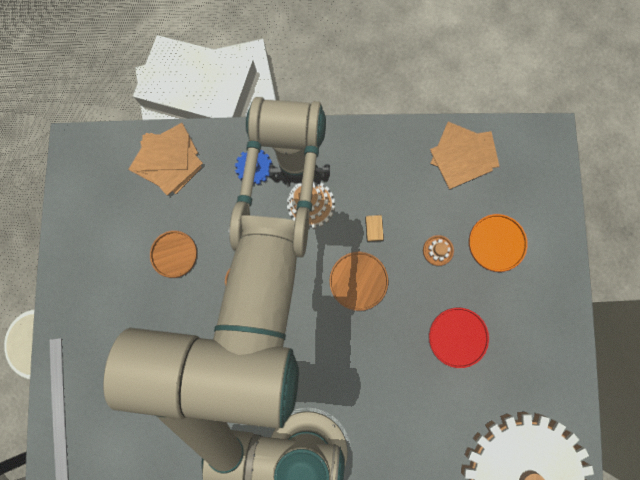

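drive_tool(
  rows=[
    [-0.1,0,0.8,0],
    [-0.16,0,1.7,0],
    [-0.16,0,2.6,0],
    [-0.16,0,3.3,0],
    [-0.16,0,3.8,0],
    [-0.16,0,4.05,0],
    [-0.16,0,4.08,0],
    [-0.16,0,4.08,0],
  ],
)

```text
clock: 10.35
position: [0.6814, -0.0031, 0.1337]
ee_rot: [0.0, 1.0, -0.001, 0.0]
contact_force: [0.2, -0.4, 0.2]
width: 0.0601
gripper_force: 0.0
```

drive_tool(
  rows=[
    [0,0,0,0],
    [0,0,0,0],
    [0,0,0,0],
    [0,0,0,0],
    [0,0,0,0],
    [0,0,0,0],
    [0,0,0,0],
    [0,0,0,0],
  ],
  grip=30,
  newtons=45,
)

```text
clock: 11.02
position: [0.6821, -0.003, 0.1352]
ee_rot: [0.0, 1.0, -0.001, 0.002]
contact_force: [0.5, 0.4, 6.0]
width: 0.0345
gripper_force: 45.1
```

drive_tool(
  rows=[
    [0,0,-0.2,0],
    [0,0,-0.6,0],
    [0,0,-1.2,0],
    [0,0,-1.8,0],
    [-0.6,-0.5,-2,0],
    [-1.5,-1.2,-2,0],
    [-2.6,-2.1,-2,0],
    [-3.7,-3,-2,0],
  ],
)

```text
clock: 11.68
position: [0.5878, 0.0724, 0.1838]
ee_rot: [0.0, 1.0, -0.001, -0.0]
contact_force: [0.9, -0.0, -0.4]
width: 0.0344
gripper_force: 44.9
```

drive_tool(
  rows=[
    [-1.1,-0.9,0,0],
    [-2.2,-1.8,0,0],
    [-3.2,-2.6,0,0],
    [-4,-3.3,0,0],
    [-4.6,-3.8,0,0],
    [-4.9,-4.1,0,0],
    [-4.9,-4.1,0,0],
    [-4.9,-4.1,0,0],
  ],
)

```text
clock: 12.35
position: [0.4671, 0.1748, 0.184]
ee_rot: [0.0, 1.0, -0.0, 0.001]
contact_force: [-0.2, -0.2, -1.3]
width: 0.0345
gripper_force: 44.9
```

drive_tool(
  rows=[
    [-0.03,0,0.8,0],
    [-0.03,0,1.8,0],
    [-0.03,0,2.8,0],
    [-0.03,0,3.8,0],
    [-0.03,0,4.5,0],
    [-0.03,0,4.9,0],
    [-0.03,0,5.04,0],
    [-0.03,0,5.04,0],
  ],
)

```text
clock: 13.02
position: [0.4664, 0.1739, 0.0566]
ee_rot: [0.0, 1.0, -0.001, -0.001]
contact_force: [-0.3, -0.5, 0.0]
width: 0.0346
gripper_force: 44.9
```

drive_tool(
  rows=[
    [0,0,0.04,0],
    [0,0,0.08,0],
    [0,0,0.12,0],
    [0,0,0.16,0],
    [0,0,0.2,0],
    [0,0,0.24,0],
    [0,0,0.26,0],
    [0,0,0.26,0],
  ],
)

```text
clock: 13.68
position: [0.4656, 0.1749, 0.0512]
ee_rot: [0.0, 1.0, -0.001, 0.0]
contact_force: [-1.3, 0.1, 0.1]
width: 0.0345
gripper_force: 45.0
```

drive_tool(
  rows=[
    [0,0,0.02,0],
    [0,0,0.03,0],
    [0,0,0.03,0],
    [0,0,0.03,0],
    [0,0,0.03,0],
    [0,0,0,0],
    [0,0,0,0],
    [0,0,0,0],
  ],
  grip=60,
)

```text
clock: 14.35
position: [0.4657, 0.1748, 0.0511]
ee_rot: [0.0, 1.0, -0.001, 0.0]
contact_force: [0.0, -0.4, -0.2]
width: 0.0599
gripper_force: 0.0
```

drive_tool(
  rows=[
    [0,0,-0.3,0],
    [0,0,-1,0],
    [0,0,-2,0],
    [0,0,-3.2,0],
    [0,0,-4.4,0],
    [0.1,0.1,-5.5,0],
    [0.7,0.6,-6.2,0],
    [1.6,1.3,-6.4,0],
  ],
)

```text
clock: 15.02
position: [0.506, 0.1433, 0.2157]
ee_rot: [-0.001, 1.0, 0.001, 0.003]
contact_force: [1.6, 1.4, 0.7]
width: 0.0603
gripper_force: 0.0
```

drive_tool(
  rows=[
    [1.1,0.9,0,0],
    [2.2,1.8,0,0],
    [3.3,2.7,0,0],
    [4.4,3.6,0,0],
    [5.4,4.5,0,0],
    [6.2,5.2,0,0],
    [6.8,5.7,0,0],
    [7,5.8,0,0],
  ],
)

```text
clock: 15.68
position: [0.6826, -0.0058, 0.2109]
ee_rot: [0.001, 1.0, -0.002, 0.001]
contact_force: [-0.2, 0.8, -0.6]
width: 0.0598
gripper_force: 0.0
```

```bash
python3 - <<'E'
from snap import *
c,p,d=snap('wrist','w4')
print(*hub(c,d,.088,(.684,-.004)))
c,p,d=snap('top','t4')
print(*hub(c,d,.048,(.543,-.369),tol=.008))
c,p,d=snap('side','s4')
print(*hub(c,d,.048,(.463,.174),tol=.008))
E
```

```text
[ 0.6826 -0.0058  0.2109] [ 0.001  1.    -0.002  0.001] 15.6833 0.059828182774561485 0.0 [-0.2  0.8 -0.6]
mean [ 0.6824 -0.0069  0.0885] bbox mid [ 0.6815 -0.0068  0.0863] ext [0.0351 0.0354 0.0085] encl ((321.2729187011719, 235.63848876953125), 24.56519317626953) [ 0.6823 -0.0068  0.088 ]
[ 0.6822 -0.0048  0.2108] [ 0.     1.    -0.002  0.001] 15.7333 0.06023394459815911 0.0 [ 1.1 -0.4 -1. ]
mean [ 0.5414 -0.37    0.049 ] bbox mid [ 0.5413 -0.3695  0.0478] ext [0.0337 0.0351 0.0143] encl ((440.80767822265625, 249.0), 6.880859375) [ 0.5413 -0.3697  0.048 ]
[ 0.6806 -0.0034  0.2108] [-0.     1.    -0.001 -0.   ] 15.7833 0.05992643275345225 0.0 [ 0.   0.9 -0.1]
mean [0.4609 0.1762 0.0461] bbox mid [0.4612 0.1748 0.0454] ext [0.0365 0.0394 0.0108] encl ((285.5882263183594, 345.0), 8.646367073059082) [0.4603 0.1775 0.048 ]
```

View pics/s4.png

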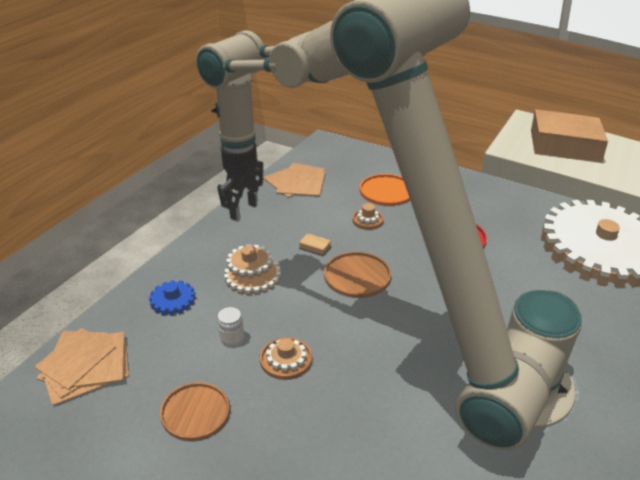

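drive_tool(
  rows=[
    [0.06,0.14,0.8,0],
    [0.06,0.14,1.8,0],
    [0.06,0.14,2.8,0],
    [0.06,0.14,3.7,0],
    [0.06,0.14,4.3,0],
    [0.06,0.14,4.65,0],
    [0.06,0.14,4.75,0],
    [0.06,0.14,4.75,0],
  ],
)

```text
clock: 16.5
position: [0.6812, -0.0056, 0.0925]
ee_rot: [-0.0, 1.0, -0.0, -0.0]
contact_force: [-0.2, -0.3, 0.5]
width: 0.0601
gripper_force: 0.0
```

drive_tool(
  rows=[
    [0,0,0,0],
    [0,0,0,0],
    [0,0,0,0],
    [0,0,0,0],
    [0,0,0,0],
    [0,0,0,0],
    [0,0,0,0],
    [0,0,0,0],
  ],
  grip=30,
  newtons=55,
)

```text
clock: 17.17
position: [0.683, -0.0065, 0.0943]
ee_rot: [0.0, 1.0, -0.001, 0.002]
contact_force: [0.1, 0.4, 6.5]
width: 0.0336
gripper_force: 55.0
```

drive_tool(
  rows=[
    [0,0,-0.2,0],
    [0,0,-0.6,0],
    [0,0,-1.2,0],
    [0,0,-1.9,0],
    [0,-0.1,-2.6,0],
    [-0.2,-0.7,-3.1,0],
    [-0.5,-1.6,-3.3,0],
    [-0.9,-2.8,-3.3,0],
  ],
)

```text
clock: 17.83
position: [0.6604, 0.0634, 0.1771]
ee_rot: [0.0, 1.0, -0.002, 0.002]
contact_force: [-0.0, 0.9, -0.2]
width: 0.034
gripper_force: 54.8
```

drive_tool(
  rows=[
    [-0.4,-1.3,0,0],
    [-0.9,-2.7,0,0],
    [-1.4,-4.1,0,0],
    [-1.9,-5.5,0,0],
    [-2.4,-6.9,0,0],
    [-2.9,-8.3,0,0],
    [-3.4,-9.6,0,0],
    [-3.9,-10.8,0,0],
  ],
)

```text
clock: 18.5
position: [0.5603, 0.3364, 0.1752]
ee_rot: [-0.0, 1.0, -0.0, -0.0]
contact_force: [0.6, 0.2, -0.4]
width: 0.0338
gripper_force: 54.8
```

drive_tool(
  rows=[
    [-0.3,-0.8,0,0],
    [-0.6,-1.4,0,0],
    [-0.8,-1.9,0,0],
    [-0.8,-1.9,0,0],
    [-0.8,-1.9,0,0],
    [-0.8,-1.9,0,0],
    [-0.8,-1.9,0,0],
    [-0.8,-1.9,0,0],
  ],
)

```text
clock: 19.17
position: [0.543, 0.3801, 0.1748]
ee_rot: [0.0, 1.0, -0.001, 0.0]
contact_force: [-0.6, -0.1, -0.4]
width: 0.0341
gripper_force: 54.8
```

Down to about .060, then slowly to .054.

drive_tool(
  rows=[
    [0,-0.04,0.8,0],
    [0,-0.04,1.7,0],
    [0,-0.04,2.6,0],
    [0,-0.04,3.5,0],
    [0,-0.04,4.1,0],
    [0,-0.04,4.45,0],
    [0,-0.04,4.55,0],
    [0,-0.04,4.55,0],
  ],
)

```text
clock: 19.83
position: [0.5427, 0.3816, 0.0607]
ee_rot: [0.0, 1.0, -0.001, -0.0]
contact_force: [-0.5, 0.6, 0.1]
width: 0.0337
gripper_force: 54.8
```

drive_tool(
  rows=[
    [0,0,0.04,0],
    [0,0,0.08,0],
    [0,0,0.12,0],
    [0,0,0.16,0],
    [0,0,0.2,0],
    [0,0,0.24,0],
    [0,0,0.27,0],
    [0,0,0.27,0],
  ],
)

```text
clock: 20.5
position: [0.5424, 0.3822, 0.0545]
ee_rot: [0.0, 1.0, -0.001, 0.0]
contact_force: [-0.2, -0.1, 0.6]
width: 0.0336
gripper_force: 54.9
```

drive_tool(
  rows=[
    [0,0,0.02,0],
    [0,0,0.03,0],
    [0,0,0.03,0],
    [0,0,0.03,0],
    [0,0,0.03,0],
    [0,0,0,0],
    [0,0,0,0],
    [0,0,0,0],
  ],
  grip=60,
)

```text
clock: 21.17
position: [0.5425, 0.3822, 0.0544]
ee_rot: [-0.0, 1.0, -0.001, 0.0]
contact_force: [-0.3, 0.2, 0.0]
width: 0.0601
gripper_force: 0.0
```

drive_tool(
  rows=[
    [0,0,-0.3,0],
    [0,0,-1,0],
    [0,0,-2,0],
    [0,0,-3.2,0],
    [0.1,0.3,-4.4,0],
    [0.4,1,-5.2,0],
    [0.8,2.1,-5.4,0],
    [1.2,3.4,-5.4,0],
  ],
)

```text
clock: 21.83
position: [0.5738, 0.2983, 0.1931]
ee_rot: [-0.001, 1.0, 0.001, 0.003]
contact_force: [0.6, -0.1, -0.2]
width: 0.0603
gripper_force: 0.0
```

drive_tool(
  rows=[
    [0.5,1.4,0,0],
    [1,2.8,0,0],
    [1.5,4.2,0,0],
    [2,5.6,0,0],
    [2.5,7,0,0],
    [3,8.4,0,0],
    [3.5,9.8,0,0],
    [4,11,0,0],
  ],
)

```text
clock: 22.5
position: [0.6723, 0.0195, 0.1901]
ee_rot: [0.0, 1.0, -0.001, 0.0]
contact_force: [0.6, -0.6, 0.9]
width: 0.0599
gripper_force: 0.0
```

drive_tool(
  rows=[
    [0.2,0.7,0,0],
    [0.4,1.1,0,0],
    [0.4,1.1,0,0],
    [0.4,1.1,0,0],
    [0.4,1.1,0,0],
    [0.4,1.1,0,0],
    [0.4,1.1,0,0],
    [0.4,1.1,0,0],
  ],
)

```text
clock: 23.17
position: [0.6816, -0.0042, 0.1895]
ee_rot: [-0.0, 1.0, 0.0, 0.0]
contact_force: [-0.1, -0.7, 0.2]
width: 0.0601
gripper_force: 0.0
```

```bash
python3 - <<'E'
from snap import *
c,p,d=snap('wrist','w5')
print(*hub(c,d,.044,(.684,-.004)))
c,p,d=snap('top','t5')
for xy in((.543,-.369),(.540,.381),(.463,.174)):
  try: print(*hub(c,d,.048,xy,tol=.008))
  except Exception as e: print(e)
E
```

```text
[ 0.6816 -0.0042  0.1895] [-0.  1.  0.  0.] 23.1667 0.06005231182174302 0.0 [-0.1 -0.7  0.2]
mean [ 0.6807 -0.0115  0.0445] bbox mid [ 0.6799 -0.0112  0.0425] ext [0.0354 0.0351 0.0089] encl ((329.2242736816406, 226.85498046875), 22.626249313354492) [ 0.6805 -0.0114  0.044 ]
[ 0.6817 -0.0045  0.1895] [-0.  1. -0.  0.] 23.2167 0.059995646427735104 0.0 [-0.4 -0.4 -0.5]
mean [ 0.5415 -0.3699  0.0487] bbox mid [ 0.5412 -0.3701  0.0473] ext [0.0334 0.0353 0.0145] encl ((440.8157958984375, 249.1842041015625), 6.9559454917907715) [ 0.5408 -0.3697  0.048 ]
mean [0.5398 0.3804 0.0482] bbox mid [0.5391 0.3809 0.0469] ext [0.031  0.0361 0.0131] encl ((168.5, 252.1666717529297), 6.603967189788818) [0.5397 0.3809 0.048 ]
zero-size array to reduction operation maximum which has no identityh.py:21: RuntimeWarning: Mean of empty slice.
  return 'mean',Q.mean(0).round(4),'bbox mid',((Q.max(0)+Q.min(0))/2).round(4),'ext',np.ptp(Q,axis=0).round(4),'encl',r,X.round(4)
  ret = um.true_divide(
```

View pics/w5.png

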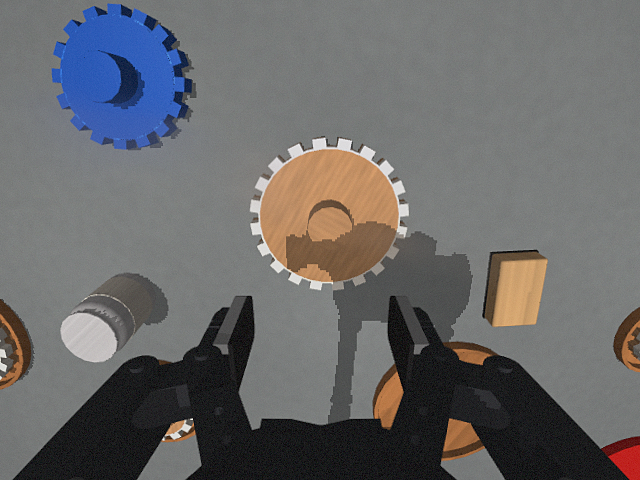

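drive_tool(
  rows=[
    [-0.04,0.28,0.8,0],
    [-0.04,0.28,1.8,0],
    [-0.04,0.28,2.9,0],
    [-0.04,0.28,4,0],
    [-0.04,0.28,4.9,0],
    [-0.04,0.28,5.45,0],
    [-0.04,0.28,5.64,0],
    [-0.04,0.28,5.64,0],
  ],
)

```text
clock: 23.93
position: [0.68, -0.0122, 0.0468]
ee_rot: [-0.0, 1.0, -0.001, -0.001]
contact_force: [0.3, 0.8, -0.5]
width: 0.06
gripper_force: 0.0
```

drive_tool(
  rows=[
    [0,0,0,0],
    [0,0,0,0],
    [0,0,0,0],
    [0,0,0,0],
    [0,0,0,0],
    [0,0,0,0],
    [0,0,0,0],
    [0,0,0,0],
  ],
  grip=30,
  newtons=65,
)

```text
clock: 24.6
position: [0.6822, -0.0125, 0.0504]
ee_rot: [0.0, 1.0, -0.001, 0.002]
contact_force: [-0.4, -0.1, 6.1]
width: 0.0338
gripper_force: 65.2
```

drive_tool(
  rows=[
    [0,0,-0.2,0],
    [0,0,-0.6,0],
    [0,0,-1.2,0],
    [0,0,-1.9,0],
    [-0.2,0.1,-2.5,0],
    [-0.8,0.5,-2.8,0],
    [-1.8,1.1,-2.9,0],
    [-3,1.8,-2.9,0],
  ],
)

```text
clock: 25.27
position: [0.6067, -0.0576, 0.1225]
ee_rot: [0.0, 1.0, 0.0, 0.002]
contact_force: [0.8, -1.5, -1.0]
width: 0.0337
gripper_force: 64.8
```

drive_tool(
  rows=[
    [-1.2,0.7,0,0],
    [-2.4,1.4,0,0],
    [-3.6,2.1,0,0],
    [-4.6,2.8,0,0],
    [-5.4,3.3,0,0],
    [-5.75,3.5,0,0],
    [-5.75,3.5,0,0],
    [-5.75,3.5,0,0],
  ],
)

```text
clock: 25.93
position: [0.4625, -0.1449, 0.1215]
ee_rot: [0.0, 1.0, -0.001, 0.001]
contact_force: [-0.1, -0.1, -1.2]
width: 0.0335
gripper_force: 64.8
```

drive_tool(
  rows=[
    [0.02,0,0.5,0],
    [0.02,0,1.1,0],
    [0.02,0,1.7,0],
    [0.02,0,2.1,0],
    [0.02,0,2.35,0],
    [0.02,0,2.45,0],
    [0.02,0,2.45,0],
    [0.02,0,2.45,0],
  ],
)

```text
clock: 26.6
position: [0.4633, -0.1446, 0.0599]
ee_rot: [0.0, 1.0, -0.0, 0.0]
contact_force: [-0.1, -0.7, -2.3]
width: 0.0335
gripper_force: 64.9
```

drive_tool(
  rows=[
    [0,0,0.04,0],
    [0,0,0.08,0],
    [0,0,0.12,0],
    [0,0,0.16,0],
    [0,0,0.2,0],
    [0,0,0.24,0],
    [0,0,0.27,0],
    [0,0,0.27,0],
  ],
)

```text
clock: 27.27
position: [0.4625, -0.1448, 0.0543]
ee_rot: [0.0, 1.0, -0.001, 0.0]
contact_force: [-3.2, 0.3, 11.7]
width: 0.0336
gripper_force: 66.2
```

drive_tool(
  rows=[
    [0,0,-0.02,0],
    [0,0,-0.02,0],
    [0,0,-0.02,0],
    [0,0,-0.02,0],
    [0,0,-0.02,0],
    [0,0,0,0],
    [0,0,0,0],
    [0,0,0,0],
  ],
  grip=60,
)

```text
clock: 27.93
position: [0.4624, -0.1447, 0.0527]
ee_rot: [-0.0, 1.0, -0.001, -0.0]
contact_force: [-0.8, 0.2, -0.6]
width: 0.0602
gripper_force: 0.0
```

drive_tool(
  rows=[
    [0,0,-0.3,0],
    [0,0,-1,0],
    [0,0,-2,0],
    [0,0,-3.2,0],
    [0,0,-4.4,0],
    [0,0,-5.6,0],
    [0,0,-6.6,0],
    [0,0,-7,0],
  ],
)

```text
clock: 28.6
position: [0.4641, -0.1454, 0.2322]
ee_rot: [0.002, 1.0, -0.001, 0.003]
contact_force: [0.9, -1.5, 0.1]
width: 0.0603
gripper_force: 0.0
```

drive_tool(
  rows=[
    [-0.6,1.1,-0.4,0],
    [-1.2,2.2,-0.8,0],
    [-1.8,3.3,-1.2,0],
    [-2.4,4.4,-1.6,0],
    [-3,5.5,-2,0],
    [-3.6,6.6,-2,0],
    [-4.2,7.7,-2,0],
    [-4.8,8.8,-2,0],
  ],
)

```text
clock: 29.27
position: [0.341, -0.3654, 0.2776]
ee_rot: [-0.0, 1.0, -0.001, -0.0]
contact_force: [0.2, -0.0, -0.4]
width: 0.0599
gripper_force: 0.0
```

```bash
python3 - <<'E'
from snap import *
c,p,d=snap('top','t6')
for xy in((.543,-.369),(.540,.381),(.463,.174),(.460,-.145)):
  try: print(*hub(c,d,.048,xy,tol=.008))
  except Exception as e: print(e)
E
```

```text
[ 0.341  -0.3654  0.2776] [-0.     1.    -0.001 -0.   ] 29.2667 0.05989362804815794 0.0 [ 0.2 -0.  -0.4]
mean [ 0.5413 -0.3702  0.0489] bbox mid [ 0.5414 -0.37    0.0481] ext [0.0336 0.0331 0.0153] encl ((441.0, 249.0), 6.708303928375244) [ 0.5413 -0.3702  0.048 ]
mean [0.5398 0.3803 0.0483] bbox mid [0.5396 0.3815 0.0473] ext [0.0306 0.0383 0.0138] encl ((169.0, 251.5), 7.017934322357178) [0.5416 0.3796 0.048 ]
mean [0.4637 0.1733 0.0488] bbox mid [0.464  0.173  0.0483] ext [0.0331 0.033  0.0121] encl ((241.8235321044922, 279.058837890625), 6.578073978424072) [0.464  0.1734 0.048 ]
mean [ 0.4586 -0.1455  0.0487] bbox mid [ 0.4591 -0.1456  0.0477] ext [0.033  0.0329 0.0136] encl ((359.0, 280.18182373046875), 6.546180725097656) [ 0.4586 -0.1455  0.048 ]
```

View pics/t6.png

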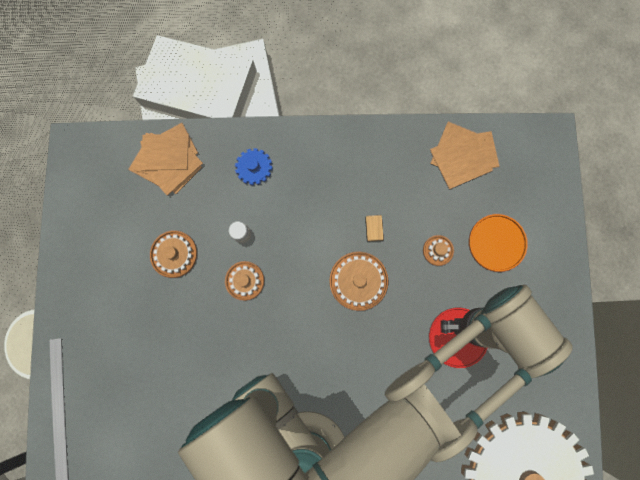

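The picture shows all four gears hub up and centred in their own trays: second (174,254), third (245,281), largest (359,281), smallest (438,250). The tin (238,230) and sanding block (374,228) have not moved.

```bash
python3 -c "
from rig import order;print(order.sign_off())"
```

```text
the job is handed in; nothing more can be done
None
```

All four gears lie hub up in the trays of their own size, centred within about 2 mm by the top camera. The tin and sanding block look unmoved, and the job was handed in at about 29 s; no verdict came back.

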